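Clear a toppled jar from the bench conveyor with its isolator off

TASK

A spice jar has fallen over in the row on the little bench conveyor. Turn the isolator's rotary handle from on to off before you touch the jar, stand the jar upright in the gap where it fell, in line with the others and clear of them, setting it down gently, then turn the handle back on so that it clicks home. Leave the other jars and everything else on the table where they are.

Things in the scene. Friction and masses are not known exactly. Their poses are not given: they have to be found in the camera images.
- isolator: grey sloped-front switch housing, fixed, 130 x 130 mm foot, about 120 mm high; origin at the centre of its underside. Its square panel (130 mm) slopes 0.5 rad towards the isolator's -x side (the robot's at yaw 0): the panel's outward normal is (-0.479, 0, 0.878) in the isolator's frame, its centre at (-5, 0, 85) mm there
- handle (a joint): the isolator's black rotary handle: 0 rad = off (bar crosswise, nose to the isolator's +y, at the small square mark), 1.571 = on (bar up and down the slope, nose up the slope, at the small bar mark); clockwise, seen facing the panel, from off to on. An over-centre detent (up to about 0.45 N m) pulls it to the nearer of the two; end stops 0.08 rad beyond each
- handle_grip (a point): on the handle's axis, 30 mm above the panel, where to grip; turns with the handle: z along the panel's outward normal, y along the bar to its narrow nose, x across the bar. Bar 16 mm thick, 74 mm long (y = -36 to +38 mm, the last 10 mm at the nose only 11 mm thick), top 12 mm above this point; below it a disc of 64 mm diameter, its top 21 mm below this point
- conveyor: bench conveyor, fixed, flat dark belt 460 x 140 mm, no rails, its top 40 mm above the origin; origin at table height on the belt's centre line, x along the lane (belt from x = -190 to +270 mm), y across. Motor beside it at x = 190 to 260, y = 70 to 200, 60 mm high. Jars' places: on the centre line at x = -95, 0, +95, +190 mm; the fallen jar lies at any of the first three
- jar_fallen: square white spice jar, 46 x 46 mm body 86 mm tall, round grey cap 40 mm wide on top, 115 mm tall in all, about 0.2 kg; origin at mid-height on its centre line (57.5 mm above its underside), z axis from base to cap; it lies on one flat side across the belt, its cap roughly towards the conveyor's -y side, its centre line then 23 mm above the belt
- jar_a: square white spice jar, 46 x 46 mm body 86 mm tall, round grey cap 40 mm wide on top, 115 mm tall in all, about 0.2 kg; origin at mid-height on its centre line (57.5 mm above its underside), z axis from base to cap; stands upright in the row
- jar_b: square white spice jar, 46 x 46 mm body 86 mm tall, round grey cap 40 mm wide on top, 115 mm tall in all, about 0.2 kg; origin at mid-height on its centre line (57.5 mm above its underside), z axis from base to cap; stands upright in the row
- jar_c: square white spice jar, 46 x 46 mm body 86 mm tall, round grey cap 40 mm wide on top, 115 mm tall in all, about 0.2 kg; origin at mid-height on its centre line (57.5 mm above its underside), z axis from base to cap; stands upright at the far place, x = +190 mm on the conveyor
- pusher: wooden grinder pusher standing on end, 44 mm wide, 175 mm tall; origin under its centre; a bystander
- clamp_ring: steel ring, 72 mm wide, 22 mm high, flat on the table; origin under its centre; a bystander
- hole_plate: steel disc, 62 mm wide, 7 mm thick, flat on the table; origin under its centre; a bystander
- cup: steel cup, 80 mm wide, 90 mm tall; origin under its centre; a bystander
- scraper: spatula 240 mm long lying on the table, x along it; a bystander
Things that resemble listed ones, but are neither listed nor needed, are in the scene too. What is shaped like the jar_fallen but green or pink is not meant. Leave any pink look-alike of the jar_a alone.

How it is judged:
By the outcome, as a careful person would: the job done as asked, in the order asked, and still so for the second after the job is handed in, with the robot touching nothing.
It also fails if it takes over 67 s, if anything falls off the work surface, if the arm or the gripper's body presses on something with over 40 N, if the wrist force passes 120 N, or if a joint passes its speed limit or range.

ROBOT

A 7-joint arm with a two-finger parallel gripper is mounted at the origin on the work surface. World frame = base frame: x ahead of the robot, y to its left, z up, the work surface at z = 0. Lengths are in m, angles in rad, forces in N, time in s.
With the tool pointing down it reaches from about 0.4 to 0.85 m from the base axis. Payload 10.4 kg.
Tool frame: the origin (TCP) lies between the finger pads; the fingertips stand 19 mm ahead of it and the grasp point (between the pads) is the TCP (manip.tips_ahead is the distance from the TCP to the fingertips, in m); z points along the fingers, y is the line along which they close (so a half turn about z gives the same grasp; the last joint's range is limited). The gripper opens to 85 mm and grips with 20 to 120 N. Pads are 22 mm wide; open, the fingers measure 114 mm over their backs; the gripper's body (76 mm by 85 mm) begins 54 mm behind the grasp point. The pads swing forward as they close: fully open they stand 13 mm farther back than shut.
Start: joints at [-1.265, 0.332, -0.065, 1.46, 0.022, 1.35, -0.088], TCP at [0.202, 0.592, 0.25] pointing down, gripper open.
Joint ranges: [-2.6, 2.6], [-0.5, 2.12], [-1.47, 1.34], [0.16, 2.42], [-1.27, 4.41], [0.06, 2.06], [-2.6, 2.6]. Speed limits (rad/s): [2.22, 2.22, 2.79, 2.79, 3.14, 3.14, 3.14].

INTERFACE

Orientations are given as a unit quaternion [x, y, z, w].
In Python, from workcell import manip, viewer gives the robot as it stands.
- The arm moves only by the tool arm_command, never from a script. Its argument "series" is text: rows parted by semicolons, each of 5 numbers parted by spaces: the closure, from 0 (fully open) to 1 (shut), then the shift along the tool's x, y, z normalised to -1 to 1, where 1 is 0.4 m, then the turn about the tool's z normalised to -1 to 1, where 1 is 180 degrees. In form: jaw tx ty tz spin; .... A call has exactly 10 rows; each row shifts and turns the commanded pose from where the row before left it, along the tool's axes as they then stand; what a row does not reach is not made up. A row lasts 1/8 s, in which the tool goes at most 62.5 mm and 10.7 degrees, less where a joint would pass 70% of its speed; a pose out of reach is approached as far as the arm can. A call with a number of a shift or a turn outside -1 to 1 is refused whole. A call with a gripper value outside its range is refused whole. The fingers move at their own pace and stop on an object; "newtons" is the grip in N (left out, the last holds). Time passes only in rows, so rows that do not move let the fingers close, or fill a call up. It gives the time, the measured TCP pose, the force, the opening and the grip force at its end, in the units of the state.
- manip.get_obs(): the state, without advancing time (a new reading comes with each control period).
- viewer.camera(name): name is "scene" or "top" or "wrist"; returns a dict with "pixels" (420x560x3 uint8, red, green, blue), "intrinsics" (3x3 intrinsics, pixels), "D" ([k1, k2, p1, p2, k3] as OpenCV has them; the pictures are not rectified), "extrinsics" (4x4, takes a point from world to camera coordinates). Camera axes: x right, y up, looking along -z (the intrinsics and any distortion apply to the point x, -y, -z); pixel columns grow to the right and rows downward; lengths in m; the calibration is good to about 2 mm. A picture is of the moment at which its call begins. There is no depth.
- manip.hand_in(): hands the job in; it is judged then, once.
The state is a dict: "clock": time; "joint_pos": joint angles; "joint_velocities": joint speeds; "tau": joint torques, N m; "position": TCP position; "ee_rot": TCP orientation; "ft_force": force on the tool from outside, world axes, zero at the start; "torque": the same for the moment, N m; "grip_width": opening from 0.0 (shut) to 1.0 (fully open); "grasp_force": force on a finger pad.
Only numpy, scipy, OpenCV 4.12 (cv2) and the standard library are available. Lean on these libraries where they do the work, as an engineer would, in place of code of your own. Each camera call takes 0.05 s, during which the arm holds its last target. There are 200 camera calls.

## Working session

There is one attempt and no reset: what is moved stays moved. The work goes in short steps, Python scripts to look and compute and a tool call to move; the robot and the scene stay as the last step left them, time stands still between calls to the robot, and variables do not carry over. Pictures are saved under pics/ and viewed, at most 10 in all, crops included, and the job is handed in when it is done.

Besides the shell and the picture viewer there is one more tool, called after "Call:" as a command line: name --argument value ..., lists and objects as JSON in quotes. arm_command: Moves the arm, as the interface text tells. Scaled input: -1 to 1 covers 0.4 m each way for a shift and 180 degrees each way for a turn. Its arguments: {"type":"object","properties":{"series":{"type":"string"},"newtons":{"type":"number"}},"required":["series"]}

```bash
ls; mkdir -p pics; cat > h.py <<'E'
import numpy as np, cv2
from workcell import manip, viewer
from scipy.spatial.transform import Rotation as R
def grab(n):
    c=viewer.camera(n); np.savez('cam_%s.npz'%n,**{k:np.array(v) for k,v in c.items()}); return c
def load(n): return dict(np.load('cam_%s.npz'%n))
def ray(c,uv):
    p=cv2.undistortPoints(np.array(uv,float).reshape(-1,1,2),c['intrinsics'],c['D']).reshape(-1,2)
    d=np.c_[p[:,0],-p[:,1],-np.ones(len(p))]; E=c['extrinsics']; Rm=E[:3,:3]
    return -Rm.T@E[:3,3], d@Rm
def onz(c,uv,z):
    o,d=ray(c,uv); return o+d*((z-o[2])/d[:,2])[:,None]
def proj(c,P):
    E=c['extrinsics']; q=np.atleast_2d(P)@E[:3,:3].T+E[:3,3]; q=q*[1,-1,-1]
    return cv2.projectPoints(q,np.zeros(3),np.zeros(3),c['intrinsics'],c['D'])[0].reshape(-1,2)
def save(n,im): cv2.imwrite('pics/'+n,cv2.cvtColor(im,cv2.COLOR_RGB2BGR))
E
python3 - <<'E'
from h import *
for n in ('scene','top'):
    c=grab(n); save(n+'0.png',c['pixels'])
o=manip.get_obs(); print(o['clock'],o['position'],o['ee_rot'],o['joint_pos'],o['ft_force'],o['grip_width'])
E
```

```text
pics
0.1 [0.20174596 0.59122971 0.24961395] [ 1.63685855e-01  9.86512317e-01 -6.20486260e-04 -6.91276568e-05] [-1.26458202  0.33281081 -0.06467509  1.46081572  0.02160337  1.34991007
 -0.08853279] [0.21510579 0.20219784 0.03288882] 0.9994790672359908
```

View pics/scene0.png

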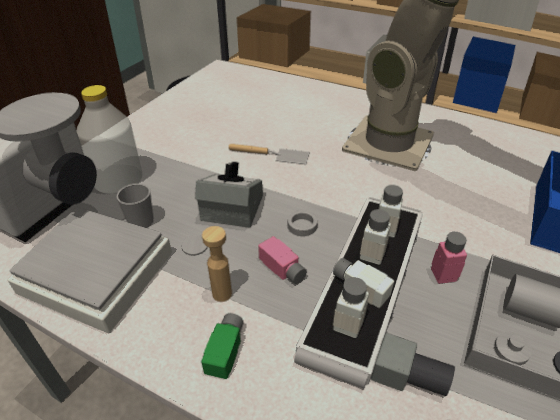

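View pics/top0.png

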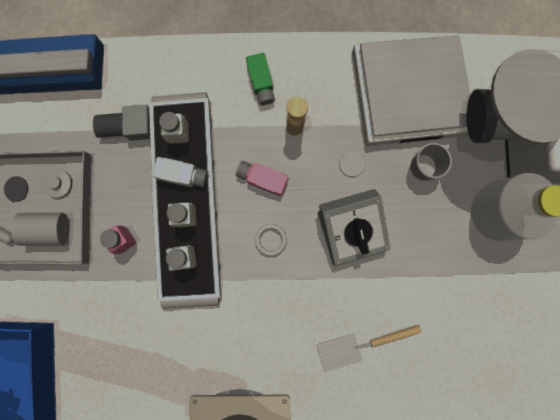

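Top view: isolator at (355,230). Conveyor at (185,200), motor at its upper left (130,122). The white fallen jar is at (180,173) with its cap at (203,178). Upright white jars are at (172,125), (180,213) and (180,257). The pink jars at (265,178) and (118,240) and the green one at (260,75) are look-alikes and not meant. The white jar lying on the belt is the only one that fits. I'll confirm with an enlarged crop.

```bash
python3 - <<'E'
from h import *
t=load('top'); s=load('scene')
print('tcp/base px',proj(t,[[.2,.59,.25],[0,0,0],[.5,0,0]]).round(),proj(s,[[.2,.59,.25],[0,0,0]]).round())
a=cv2.resize(t['pixels'][85:310,140:225],None,fx=2.6,fy=2.6,interpolation=cv2.INTER_CUBIC)
b=cv2.resize(t['pixels'][180:275,310:400],None,fx=5.5,fy=5.5,interpolation=cv2.INTER_CUBIC)
im=np.zeros((590,800,3),np.uint8); im[:a.shape[0],:a.shape[1]]=a; im[:b.shape[0],240:240+b.shape[1]]=b; save('crop1.png',im)
E
```

```text
tcp/base px [[-65. 374.]
 [240. 443.]
 [237. 227.]] [[640. 158.]
 [389. 142.]]
```

View pics/crop1.png

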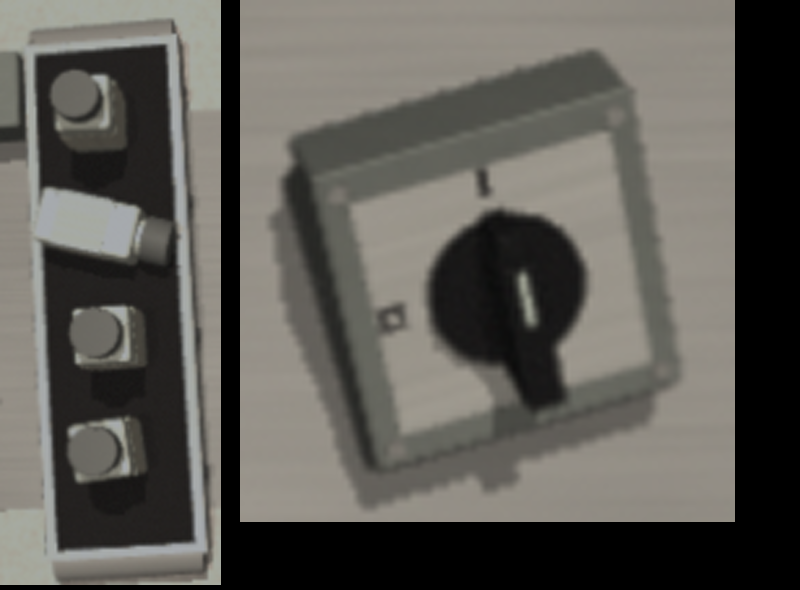

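The crop shows the white fallen jar at full-image (172,170), with its cap at (199,177) towards conveyor -y. The handle is "on", its bar running up and down the slope with the nose at the bar mark. Next I'll measure.

```bash
python3 - <<'E'
from h import *
from scipy.optimize import least_squares
t=load('top'); im=t['pixels']; np.set_printoptions(precision=4,suppress=True)
# isolator: four panel screws (crop px)
sc=np.array([[338,193],[616,117],[665,370],[393,452]],float); uv=(sc-[240,0]+.5)/5.5-.5+[310,180]
nrm=np.array([-.479,0,.878]); up=np.array([.878,0,.479]); yv=np.array([0,1,0.]); pc=np.array([-.005,0,.085])
def pts(p):
    loc=np.array([pc+up*a*p[3]+yv*b*p[3] for a,b in((1,1),(1,-1),(-1,-1),(-1,1))])
    return R.from_euler('z',p[2]).apply(loc)+[p[0],p[1],0]
f=least_squares(lambda p:(proj(t,pts(p))-uv).ravel(),[.5,-.28,0.2,.055])
print('iso',f.x,'res',f.fun.round(2))
# caps: gray neutral, brighter than belt
hsv=cv2.cvtColor(im,cv2.COLOR_RGB2HSV)
belt=(slice(100,300),slice(150,218))
g=cv2.cvtColor(im,cv2.COLOR_RGB2GRAY)
big=cv2.resize(g[85:310,140:225],None,fx=4,fy=4,interpolation=cv2.INTER_CUBIC)
ci=cv2.HoughCircles(big,cv2.HOUGH_GRADIENT,1,60,param1=120,param2=18,minRadius=28,maxRadius=48)
for x,y,r in ci[0]:
    q=np.array([[(x+.5)/4-.5+140,(y+.5)/4-.5+85]]); print('cap',q,r,onz(t,q,.155)[0])
# white bodies
m=((g>150)).astype(np.uint8); mm=np.zeros_like(m); mm[100:290,157:212]=m[100:290,157:212]
n,l,st,ce=cv2.connectedComponentsWithStats(mm)
for i in range(1,n):
    if st[i,4]>100:
        c=cv2.findContours((l==i).astype(np.uint8),cv2.RETR_EXTERNAL,cv2.CHAIN_APPROX_NONE)[0][0]
        r=cv2.minAreaRect(c); print(st[i],r, onz(t,cv2.boxPoints(r),.086)[:,:2].tolist())
# belt border, crop px -> z=.04
b=np.array([[30,45],[173,40],[205,548],[52,552]])/2.6+[140,85]; print('belt',onz(t,b,.04))
print(onz(t,(np.array([[153,240]])/2.6+[140,85]),.063),'cap end mid approx')
E
```

```text
iso [ 0.4871 -0.2657  0.2599  0.0574] res [-0.45  0.77  0.69 -0.12 -0.12 -0.09 -0.12 -0.6 ]
cap [[177.75 213.  ]] 38.4 [0.5227 0.1088 0.155 ]
cap [[175.75 259.  ]] 44.0 [0.4295 0.1128 0.155 ]
cap [[169. 122.]] 40.2 [0.7128 0.1288 0.155 ]
[157 100  55 122 436] ((204.99026489257812, 151.81219482421875), (130.6763153076172, 47.07419967651367), 65.224853515625) [[0.776909843315102, 0.17335822267677997], [0.8202369613093027, 0.0773232834593571], [0.551276098986618, -0.04327332046431434], [0.5098232919432517, 0.049611941297710044]]
[157 158  36  26 673] ((172.85853576660156, 170.32681274414062), (36.17869567871094, 19.695737838745117), 12.094757080078125) [[0.6098847358216859, 0.17735239502944727], [0.6526039132523773, 0.16872870856054822], [0.6341699894646549, 0.08993918733426523], [0.5917824766957899, 0.0988254178203479]]
[157 230   4  60 135] ((158.5, 259.5), (3.0, 59.0), 0.0) [[0.3645198626245161, 0.16765246969538866], [0.49176156122919423, 0.16767131246709432], [0.49168997767493294, 0.16105648630659325], [0.36450250755213476, 0.1610842604776589]]
belt [[0.7913 0.1956 0.04  ]
 [0.7925 0.0663 0.04  ]
 [0.3455 0.0391 0.04  ]
 [0.3428 0.1717 0.04  ]]
[[0.609  0.0796 0.063 ]] cap end mid approx
```

```bash
cat >> h.py <<'E'
ISO=np.array([.4871,-.2657]); IY=.2599
def hp(phi,r,d,h):
    """tip point -> TCP world for handle angle phi(deg); returns xyz and bar's horizontal angle (deg)"""
    a=np.radians(phi); y=np.array([0,1,0.]); up=np.array([.878,0,.479]); n=np.array([-.479,0,.878])
    nose=y*np.cos(a)+up*np.sin(a); p=-y*np.sin(a)+up*np.cos(a)
    L=np.array([-.005,0,.085])+r*nose+d*p+h*n; Rz=R.from_euler('z',IY)
    w=Rz.apply(L)+[*ISO,0.019]; b=Rz.apply(nose); return [*w,np.degrees(np.arctan2(b[1],b[0]))]
def pose():
    o=manip.get_obs(); ty=R.from_quat(o['ee_rot']).as_matrix()[:,1]
    return [*o['position'],np.degrees(np.arctan2(ty[1],ty[0]))]
def plan(wps,start=None):
    """wps: (x,y,z,angle of tool y deg,rows)"""
    c=np.array(start if start is not None else pose(),float)
    for *w,n in wps:
        w=np.array(w); st=(w-c)/n
        for k in range(n):
            a=np.radians(c[3]); ty=np.array([np.cos(a),np.sin(a)]); tx=np.array([-ty[1],ty[0]])
            print('%.4f %.4f %.4f %.4f;'%(st[:2]@tx/.4,st[:2]@ty/.4,-st[2]/.4,-st[3]/180)); c=c+st
        print('  ->',c.round(4))
E
python3 - <<'E'
from h import *
a=hp(90,.028,.028,.022); print(a)
plan([(.36,.42,.26,50,4),(.46,.12,.26,20,6),(a[0],a[1],.26,a[3],8),(a[0],a[1],a[2],a[3],2)])
E
```

```text
[np.float64(0.5030377457786166), np.float64(-0.2904349626135999), np.float64(0.136728), np.float64(14.8911730954501)]
-0.1282 -0.0693 -0.0065 0.0294;
-0.1340 -0.0572 -0.0065 0.0294;
-0.1387 -0.0446 -0.0065 0.0294;
-0.1422 -0.0317 -0.0065 0.0294;
  -> [ 0.36  0.42  0.26 50.  ]
-0.1123 -0.0690 -0.0000 0.0278;
-0.1179 -0.0589 -0.0000 0.0278;
-0.1225 -0.0484 -0.0000 0.0278;
-0.1263 -0.0376 -0.0000 0.0278;
-0.1291 -0.0264 -0.0000 0.0278;
-0.1309 -0.0151 -0.0000 0.0278;
  -> [ 0.46  0.12  0.26 20.  ]
-0.1251 -0.0312 -0.0000 0.0035;
-0.1255 -0.0298 -0.0000 0.0035;
-0.1258 -0.0284 -0.0000 0.0035;
-0.1261 -0.0270 -0.0000 0.0035;
-0.1264 -0.0256 -0.0000 0.0035;
-0.1267 -0.0242 -0.0000 0.0035;
-0.1269 -0.0228 -0.0000 0.0035;
-0.1272 -0.0214 -0.0000 0.0035;
  -> [ 0.503  -0.2904  0.26   14.8912]
0.0000 0.0000 0.1541 0.0000;
0.0000 0.0000 0.1541 0.0000;
  -> [ 0.503  -0.2904  0.1367 14.8912]
```

Call:
arm_command --series "1 -0.128 -0.069 -0.006 0.029; 1 -0.134 -0.057 -0.006 0.029; 1 -0.139 -0.045 -0.006 0.029; 1 -0.142 -0.032 -0.006 0.029; 1 -0.112 -0.069 0 0.028; 1 -0.118 -0.059 0 0.028; 1 -0.122 -0.048 0 0.028; 1 -0.126 -0.038 0 0.028; 1 -0.129 -0.026 0 0.028; 1 -0.131 -0.015 0 0.028" --newtons 30

```text
clock: 1.35
position: [0.4612, 0.1195, 0.2598]
ee_rot: [0.574, 0.819, 0.0, -0.0]
ft_force: [1.3, -0.4, 0.1]
grip_width: 0.001
grasp_force: 0.0
```

Call:
arm_command --series "1 -0.125 -0.031 0 0.003; 1 -0.125 -0.030 0 0.003; 1 -0.126 -0.028 0 0.003; 1 -0.126 -0.027 0 0.003; 1 -0.126 -0.026 0 0.004; 1 -0.127 -0.024 0 0.004; 1 -0.127 -0.023 0 0.004; 1 -0.127 -0.021 0 0.004; 1 0 0 0 0; 1 0 0 0 0"

```text
clock: 2.6
position: [0.506, -0.2882, 0.2594]
ee_rot: [0.609, 0.793, -0.0, -0.001]
ft_force: [0.2, 0.8, 0.1]
grip_width: -0.0
grasp_force: 0.0
```

```bash
python3 - <<'E'
from h import *
o=manip.get_obs(); print(o['clock'],pose(),o['joint_pos'],o['grip_width'],o['joint_velocities'])
c=grab('wrist'); save('w1.png',c['pixels'])
print('axis top pred',proj(c,np.array([hp(90,0,0,.042)[:3],hp(90,.038,0,.042)[:3],hp(90,-.036,0,.042)[:3]])-[0,0,.019]))
E
```

```text
2.6 [np.float64(0.5059815037420181), np.float64(-0.28815463379701123), np.float64(0.25937806398547003), np.float64(15.00261017105546)] [-0.21175833  0.2840531   0.79546718  1.60046011 -0.20678187  1.34538731
  0.87217735] -0.00043706341378296076 [-2.17074726e-02 -1.71607097e-02 -1.36468227e-02  4.44375526e-03
 -1.92940533e-03  5.72444133e-04 -8.32311458e-05]
axis top pred [[236.04689092 174.88453983]
 [278.29958257 179.69526749]
 [200.94129636 170.91200408]]
```

View pics/w1.png

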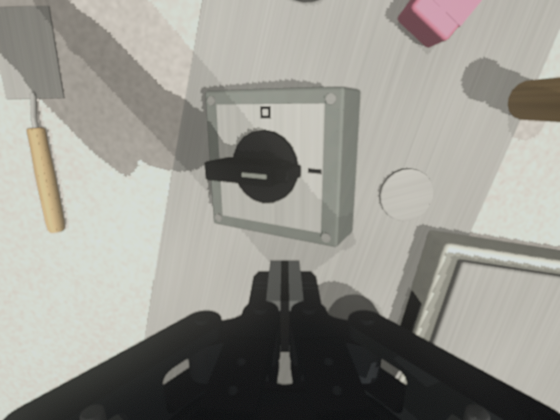

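The wrist view shows the isolator panel with screws at (211,99), (331,99), (326,238) and (218,219), the handle disc at (266,166) and the bar still on. I'll refit using both views.

```bash
python3 - <<'E'
from h import *
from scipy.optimize import least_squares
np.set_printoptions(precision=4,suppress=True)
t=load('top'); w=load('wrist')
sc=np.array([[338,193],[616,117],[665,370],[393,452]],float); ut=(sc-[240,0]+.5)/5.5-.5+[310,180]
uw=np.array([[331,99],[326,238],[218,219],[211,99]],float)
nrm=np.array([-.479,0,.878]); up=np.array([.878,0,.479]); yv=np.array([0,1,0.]); pc=np.array([-.005,0,.085])
def pts(p):
    loc=np.array([pc+up*a*p[3]+yv*b*p[3] for a,b in((1,1),(1,-1),(-1,-1),(-1,1))])
    return R.from_euler('z',p[2]).apply(loc)+[p[0],p[1],0]
for S in (None,.056):
  f=least_squares(lambda p:np.r_[(proj(w,pts(p))-uw).ravel()],[.49,-.27,.26,.057]); print('wrist',f.x,f.fun)
f=least_squares(lambda p:np.r_[(proj(w,pts(p))-uw).ravel(),2*(proj(t,pts(p))-ut).ravel()],[.49,-.27,.26,.057]); print('both',f.x,f.fun)
p=f.x; Rz=R.from_euler('z',p[2])
for nm,r,h in (('disc',0,.009),('noseTop',.038,.042),('tailTop',-.036,.042),('noseBot',.038,.009)):
  X=Rz.apply(pc+up*r+nrm*h)+[p[0],p[1],0]; print(nm,X,proj(w,X),proj(t,X))
E
```

```text
wrist [ 0.4889 -0.2651  0.2611  0.0577] [-0.5616 -1.4146 -1.0272  1.3431  0.8389 -0.0414  1.0272  0.3055]
wrist [ 0.4889 -0.2651  0.2611  0.0577] [-0.5616 -1.4146 -1.0272  1.3431  0.8389 -0.0414  1.0272  0.3055]
both [ 0.4882 -0.2653  0.2603  0.0576] [-1.5382 -1.2344 -1.981   1.3506  0.1278 -0.0835  0.3356  0.3772 -1.5104
  0.4606  1.1246 -1.4606 -0.3784 -1.0421 -0.7032 -1.9155]
disc [ 0.4792 -0.2677  0.0929] [[260.2896 168.467 ]] [[358.608  232.8238]]
noseTop [ 0.4962 -0.2632  0.1401] [[279.8833 179.5609]] [[359.7781 223.75  ]]
tailTop [ 0.4334 -0.2799  0.1046] [[202.3206 170.8255]] [[365.7575 254.1258]]
noseBot [ 0.5114 -0.2591  0.1111] [[299.8545 172.3875]] [[355.4943 217.33  ]]
```

```bash
sed -i 's/ISO=.*/ISO=np.array([.4882,-.2653]); IY=.2603/' h.py; python3 - <<'E'
from h import *
a=hp(90,.028,.028,.022); print(a)
W=[(a[0],a[1],.20,a[3],2),(*a,3)]
for f in range(90,7,-7):
    b=hp(f,.028,.019,.022); W.append((*b[:3],min(b[3],96),1))
W.append((*hp(8,.028,.019,.022)[:3],96,1))
b=hp(8,.028,.03,.03); W.append((*b[:3],96,1)); W.append((b[0],b[1],.24,96,2)); plan(W)
E
```

```text
[np.float64(0.5041476384883786), np.float64(-0.2900285855366615), np.float64(0.13672800000000002), np.float64(14.914091407255327)]
-0.0024 -0.0034 0.0744 0.0005;
-0.0024 -0.0034 0.0744 0.0005;
  -> [ 0.5041 -0.29    0.2    14.9141]
-0.0000 0.0000 0.0527 -0.0000;
-0.0000 0.0000 0.0527 -0.0000;
-0.0000 0.0000 0.0527 -0.0000;
  -> [ 0.5041 -0.29    0.1367 14.9141]
0.0225 0.0000 -0.0000 -0.0000;
  -> [ 0.5018 -0.2813  0.1367 14.9141]
0.0089 0.0046 -0.0025 -0.0442;
  -> [ 0.5027 -0.2774  0.1377 22.875 ]
0.0089 0.0049 -0.0020 -0.0438;
  -> [ 0.5031 -0.2734  0.1385 30.7672]
0.0088 0.0052 -0.0014 -0.0431;
  -> [ 0.5031 -0.2693  0.1391 38.5292]
0.0087 0.0055 -0.0008 -0.0421;
  -> [ 0.5027 -0.2652  0.1394 46.1128]
0.0086 0.0057 -0.0002 -0.0410;
  -> [ 0.5018 -0.2612  0.1395 53.4866]
0.0085 0.0059 0.0004 -0.0397;
  -> [ 0.5004 -0.2573  0.1394 60.6359]
0.0083 0.0060 0.0010 -0.0385;
  -> [ 0.4987 -0.2535  0.139  67.562 ]
0.0082 0.0061 0.0016 -0.0373;
  -> [ 0.4966 -0.25    0.1384 74.2793]
0.0081 0.0061 0.0021 -0.0363;
  -> [ 0.4941 -0.2468  0.1375 80.8121]
0.0080 0.0060 0.0026 -0.0354;
  -> [ 0.4914 -0.244   0.1365 87.192 ]
0.0079 0.0059 0.0031 -0.0348;
  -> [ 0.4883 -0.2415  0.1352 93.4554]
0.0055 0.0042 0.0025 -0.0141;
  -> [ 0.486  -0.2399  0.1342 96.    ]
-0.0147 -0.0016 -0.0306 -0.0000;
  -> [ 0.4919 -0.2399  0.1464 96.    ]
0.0000 0.0000 -0.1170 -0.0000;
0.0000 0.0000 -0.1170 -0.0000;
  -> [ 0.4919 -0.2399  0.24   96.    ]
```

Call:
arm_command --series "1 -0.002 -0.003 0.074 0; 1 -0.002 -0.003 0.074 0; 1 0 0 0.053 0; 1 0 0 0.053 0; 1 0 0 0.053 0; 1 0.022 0 0 0; 1 0.009 0.005 -0.002 -0.044; 1 0.009 0.005 -0.002 -0.044; 1 0.009 0.005 -0.001 -0.043; 1 0.009 0.005 -0.001 -0.042"

```text
clock: 3.9
position: [0.5046, -0.2673, 0.1416]
ee_rot: [0.371, 0.929, -0.001, 0.004]
ft_force: [8.4, -11.2, -5.5]
grip_width: -0.002
grasp_force: 6.6
```

Call:
arm_command --series "1 0.009 0.006 0 -0.041; 1 0.009 0.006 0 -0.040; 1 0.008 0.006 0.001 -0.038; 1 0.008 0.006 0.002 -0.037; 1 0.008 0.006 0.002 -0.036; 1 0.008 0.006 0.003 -0.035; 1 0.008 0.006 0.003 -0.035; 1 0.006 0.004 0.003 -0.014; 1 0 0 0 0; 1 0 0 0 0"

```text
clock: 5.15
position: [0.4861, -0.2401, 0.1346]
ee_rot: [-0.051, 0.999, -0.0, 0.001]
ft_force: [0.1, -0.4, 0.5]
grip_width: 0.001
grasp_force: 0.0
```

```bash
python3 - <<'E'
from h import *
print(pose(),manip.get_obs()['joint_pos'])
c=grab('wrist'); t=grab('top'); a=c['pixels']; b=cv2.resize(t['pixels'][190:270,320:395],(560,420)[::1] and (394,420)); save('w2.png',cv2.resize(np.hstack([a,b]),(800,352)))
E
```

```text
[np.float64(0.4861347478948176), np.float64(-0.24005926336824174), np.float64(0.13464008601652777), np.float64(95.80909373954127)] [-0.06223511  0.26226445  0.50243611  1.84570732 -0.14349878  1.06814457
  2.16720536]
```

View pics/w2.png

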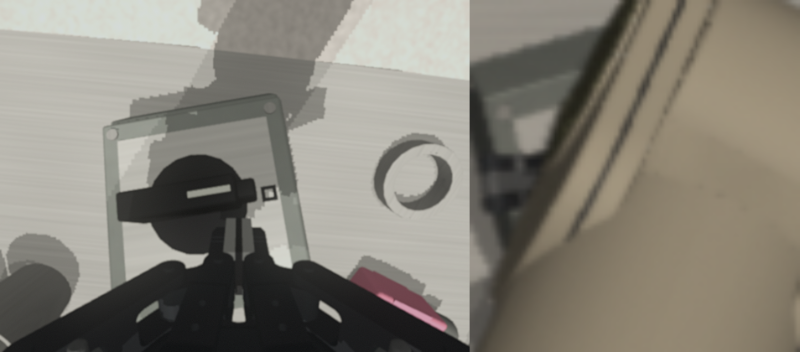

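The wrist view shows the handle nose at the square mark (268,193): it is off, with zero residual force. Next I'll back off and move over the jar.

```bash
python3 - <<'E'
from h import *
b=hp(8,.028,.03,.03)
plan([(*b[:3],96,1),(b[0],b[1],.26,96,3),(.52,-.12,.28,60,4),(.61,.06,.29,-13,10),])
E
```

```text
-0.0149 -0.0005 -0.0304 -0.0011;
  -> [ 0.4919 -0.2399  0.1464 96.    ]
0.0000 0.0000 -0.0946 -0.0000;
0.0000 0.0000 -0.0946 -0.0000;
0.0000 0.0000 -0.0946 -0.0000;
  -> [ 0.4919 -0.2399  0.26   96.    ]
-0.0253 0.0727 -0.0125 0.0500;
-0.0136 0.0758 -0.0125 0.0500;
-0.0016 0.0770 -0.0125 0.0500;
0.0105 0.0763 -0.0125 0.0500;
  -> [ 0.52 -0.12  0.28 60.  ]
0.0030 0.0502 -0.0025 0.0406;
0.0094 0.0494 -0.0025 0.0406;
0.0156 0.0478 -0.0025 0.0406;
0.0215 0.0455 -0.0025 0.0406;
0.0271 0.0424 -0.0025 0.0406;
0.0323 0.0386 -0.0025 0.0406;
0.0369 0.0342 -0.0025 0.0406;
0.0410 0.0292 -0.0025 0.0406;
0.0444 0.0237 -0.0025 0.0406;
0.0470 0.0179 -0.0025 0.0406;
  -> [  0.61   0.06   0.29 -13.  ]
```

Call:
arm_command --series "1 -0.015 0 -0.030 0; 1 0 0 -0.095 0; 1 0 0 -0.095 0; 1 0 0 -0.095 0; 0 -0.025 0.073 -0.012 0.050; 0 -0.014 0.076 -0.012 0.050; 0 -0.002 0.077 -0.012 0.050; 0 0.010 0.076 -0.012 0.050; 0 0.003 0.050 -0.002 0.041; 0 0.009 0.049 -0.002 0.041"

```text
clock: 6.5
position: [0.5392, -0.0836, 0.2818]
ee_rot: [0.384, 0.923, 0.0, 0.0]
ft_force: [-0.1, -0.3, -0.6]
grip_width: 1.004
grasp_force: 0.0
```

Call:
arm_command --series "0 0.016 0.048 -0.002 0.041; 0 0.022 0.046 -0.002 0.041; 0 0.027 0.042 -0.002 0.041; 0 0.032 0.039 -0.002 0.041; 0 0.037 0.034 -0.002 0.040; 0 0.041 0.029 -0.002 0.040; 0 0.044 0.024 -0.002 0.040; 0 0.047 0.018 -0.002 0.040; 0 0 0 0 0; 0 0 0 0 0"

```text
clock: 7.75
position: [0.6117, 0.0581, 0.2875]
ee_rot: [0.783, 0.621, -0.0, 0.0]
ft_force: [-0.1, 0.4, -0.5]
grip_width: 1.001
grasp_force: 0.0
```

```bash
python3 - <<'E'
from h import *
print(pose(),manip.get_obs()['ft_force'])
c=grab('wrist'); save('w3.png',c['pixels'])
print(proj(c,[[.6325,.178,.086],[.613,.0944,.086],[.5227,.1088,.155],[.7128,.1288,.155],[.62,.119,.04]]))
E
```

```text
[np.float64(0.6117317127907618), np.float64(0.05807616639949283), np.float64(0.2874569412298837), np.float64(-13.151670533820678)] [-0.12392297  0.38022479 -0.50372714]
[[276.44736149  55.03633792]
 [277.01450679 152.6488218 ]
 [156.4694566  172.87010887]
 [399.60459132  86.2578062 ]
 [278.92638389 122.93075452]]
```

View pics/w3.png

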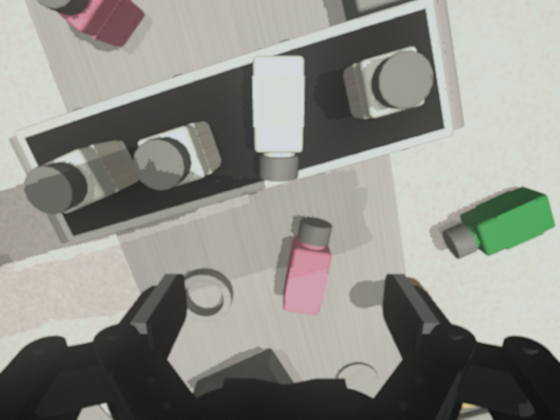

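The wrist view shows the fallen white jar with its body spanning (254..305, 57..152) and its cap at (279,167), square to the tool. Neighbour caps: b (162,163), a (57,188), c (404,80).

```bash
python3 - <<'E'
from h import *
np.set_printoptions(precision=4,suppress=True)
c=load('wrist'); im=c['pixels']
caps=onz(c,[[57,188],[162,163],[404,80]],.155); print('caps',caps)
be=onz(c,[[20,135],[435,4],[452,130],[70,240]],.04); print('belt',be)
g=cv2.cvtColor(im,cv2.COLOR_RGB2GRAY); m=np.zeros_like(g); m[50:157,240:320]=(g[50:157,240:320]>170)*1
n,l,st,ce=cv2.connectedComponentsWithStats(m); i=1+np.argmax(st[1:,4])
r=cv2.minAreaRect(cv2.findContours((l==i).astype(np.uint8),0,1)[0][0]); bx=cv2.boxPoints(r); print(r); print(onz(c,bx,.086))
# conveyor dir from belt edges
for a,b in((0,1),(3,2)): d=be[b]-be[a]; print('ang',np.arctan2(d[1],d[0]),np.hypot(*d[:2]))
E
```

```text
caps [[0.4417 0.1157 0.155 ]
 [0.5294 0.115  0.155 ]
 [0.7164 0.1323 0.155 ]]
belt [[0.3419 0.1726 0.04  ]
 [0.7948 0.1951 0.04  ]
 [0.7997 0.0703 0.04  ]
 [0.3463 0.0453 0.04  ]]
((271.5, 103.0), (106.0, 63.0), 90.0)
[[0.6022 0.1893 0.086 ]
 [0.6562 0.1767 0.086 ]
 [0.6365 0.0857 0.086 ]
 [0.5778 0.0994 0.086 ]]
ang 0.04967109957509456 0.45347191713550733
ang 0.05502513018619414 0.454087246404819
```

```bash
python3 - <<'E'
from h import *
plan([(.6185,.112,.27,-13,2),(.6185,.112,.09,-13,5),(.6185,.112,.064,-13,1)])
E
```

```text
0.0679 -0.0072 0.0218 -0.0006;
0.0679 -0.0071 0.0218 -0.0006;
  -> [  0.6185   0.112    0.27   -13.    ]
-0.0000 0.0000 0.0900 -0.0000;
-0.0000 0.0000 0.0900 -0.0000;
-0.0000 0.0000 0.0900 -0.0000;
-0.0000 0.0000 0.0900 -0.0000;
-0.0000 0.0000 0.0900 -0.0000;
  -> [  0.6185   0.112    0.09   -13.    ]
-0.0000 0.0000 0.0650 -0.0000;
  -> [  0.6185   0.112    0.064  -13.    ]
```

Call:
arm_command --series "0 0.068 -0.007 0.022 0; 0 0.068 -0.007 0.022 0; 0 0 0 0.090 0; 0 0 0 0.090 0; 0 0 0 0.090 0; 0 0 0 0.090 0; 0 0 0 0.090 0; 0 0 0 0.040 0; 0 0 0 0.025 0; 0 0 0 0 0" --newtons 25

```text
clock: 9.05
position: [0.6191, 0.1131, 0.0639]
ee_rot: [0.784, 0.621, 0.0, 0.0]
ft_force: [1.5, -0.0, -0.3]
grip_width: 0.997
grasp_force: 0.0
```

Call:
arm_command --series "1 0 0 0 0; 1 0 0 0 0; 1 0 0 0 0; 1 0 0 0 0; 1 0 0 0 0; 1 0 0 0 0; 1 0 0 0 0; 1 0 0 0 0; 1 0 0 0 0; 1 0 0 0 0"

```text
clock: 10.3
position: [0.6192, 0.1134, 0.0643]
ee_rot: [0.784, 0.621, 0.001, 0.0]
ft_force: [-1.2, -0.6, 6.0]
grip_width: 0.536
grasp_force: 27.0
```

Grip width fits the 46 mm body. The cap would swing close to the palm as the jar stands up, so I'll regrip 8 mm nearer the cap.

Call:
arm_command --series "0.25 0 0 0 0; 0.25 0 0 0 0; 0.25 0 0 0 0; 0.25 -0.010 0 0 0; 0.25 -0.010 0 0 0; 0.25 0 0 0 0; 1 0 0 0 0; 1 0 0 0 0; 1 0 0 0 0; 1 0 0 0 0"

```text
clock: 11.55
position: [0.6171, 0.1056, 0.0636]
ee_rot: [0.784, 0.621, 0.0, 0.0]
ft_force: [0.9, 0.4, 1.1]
grip_width: 0.538
grasp_force: 26.4
```

Call:
arm_command --series "1 0 0 0 0; 1 0 0 0 0; 1 0 0 -0.015 0; 1 0 0 -0.015 0; 1 -0.025 0 0 -0.022; 1 -0.025 0 0 -0.022; 1 -0.025 0 0 -0.022; 1 -0.025 0 0 -0.022; 1 0 0 0 0; 1 0 0 0 0"

```text
clock: 12.8
position: [0.6119, 0.0665, 0.0756]
ee_rot: [0.691, 0.722, 0.0, -0.0]
ft_force: [-0.1, 0.7, -2.3]
grip_width: 0.533
grasp_force: 26.2
```

```bash
python3 - <<'E'
from h import *
o=manip.get_obs(); print(pose(),o['ft_force'],o['grip_width'],o['grasp_force'])
c=grab('wrist'); s=grab('scene'); b=cv2.resize(s['pixels'][180:380,290:440],(315,420)); save('w4.png',cv2.resize(np.hstack([c['pixels'],b]),(800,384)))
E
```

```text
[np.float64(0.6119293356865058), np.float64(0.06652578322203814), np.float64(0.07559197551605401), np.float64(2.5131429247419548)] [-0.08091468  0.6723923  -2.30761456] 0.5326837899123752 26.160313189029694
```

View pics/w4.png

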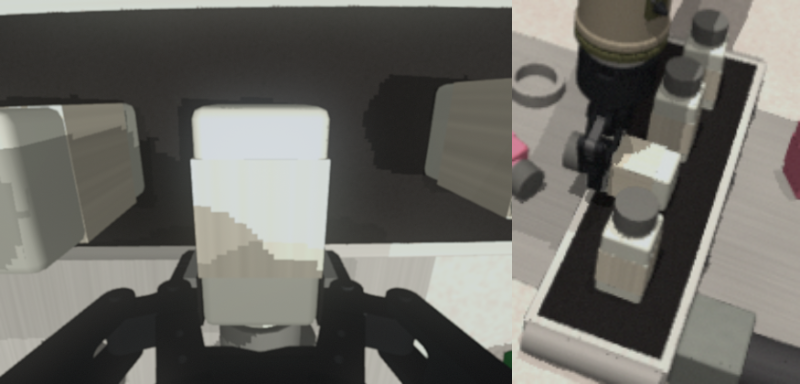

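```bash
python3 - <<'E'
import numpy as np
s,w=74,23; P=lambda f:np.array([-(s*np.cos(f)-w*np.sin(f)), s*np.sin(f)+w*np.cos(f)])
F=np.radians(np.linspace(0,90,19))
q=np.array([P(f) for f in F]); d=np.diff(q,axis=0)/400
for a,b in zip(np.degrees(F[1:]),d): print('%.0f: %.4f %.4f'%(a,b[0],-b[1]))
E
```

```text
5: 0.0057 -0.0159
10: 0.0071 -0.0153
15: 0.0084 -0.0147
20: 0.0096 -0.0139
25: 0.0108 -0.0130
30: 0.0119 -0.0120
35: 0.0129 -0.0109
40: 0.0138 -0.0098
45: 0.0146 -0.0085
50: 0.0153 -0.0072
55: 0.0159 -0.0058
60: 0.0163 -0.0044
65: 0.0166 -0.0030
70: 0.0168 -0.0015
75: 0.0169 -0.0001
80: 0.0168 0.0014
85: 0.0167 0.0029
90: 0.0163 0.0043
```

Lower by about 15 mm, then run the first part of the arc.

Call:
arm_command --series "1 0 0 0.015 0; 1 0 0 0.015 0; 1 0 0 0.007 0; 1 0.006 0 -0.016 0; 1 0.007 0 -0.015 0; 1 0.008 0 -0.015 0; 1 0.010 0 -0.014 0; 1 0.011 0 -0.013 0; 1 0.012 0 -0.012 0; 1 0.013 0 -0.011 0"

```text
clock: 14.15
position: [0.6107, 0.0931, 0.0994]
ee_rot: [0.691, 0.723, 0.0, -0.0]
ft_force: [0.6, 0.3, -1.9]
grip_width: 0.538
grasp_force: 26.1
```

```bash
python3 - <<'E'
from h import *
o=manip.get_obs(); print(pose(),o['ft_force'],o['grip_width'],o['grasp_force'])
c=grab('wrist'); s=grab('scene'); b=cv2.resize(s['pixels'][180:380,290:440],(315,420)); save('w5.png',cv2.resize(np.hstack([c['pixels'],b]),(800,384)))
E
```

```text
[np.float64(0.610722510349297), np.float64(0.09309371891489988), np.float64(0.09938419984842647), np.float64(2.5854822944768183)] [ 0.57227261  0.33311247 -1.89178374] 0.5381857076484563 26.1307293176651
```

View pics/w5.png

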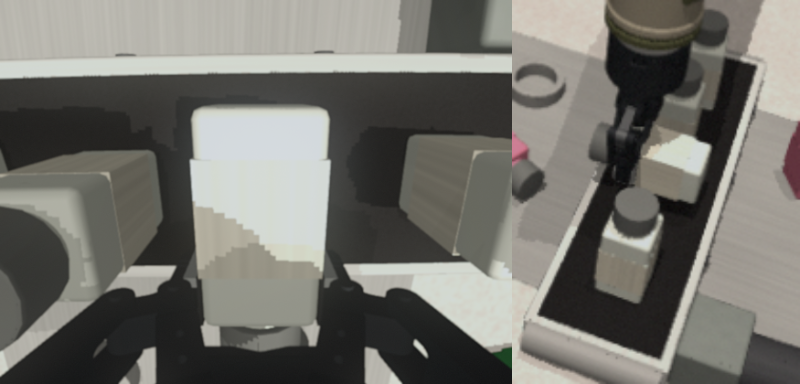

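The picture shows the jar still level in the pads: it followed the hand without turning. I need a grip with less twist friction and a longer gravity lever, which means pinching the last few millimetres of the cap. First I'll set it down again and check where the pink jar's cap is.

Call:
arm_command --series "1 -0.012 0 0.030 0; 1 -0.012 0 0.030 0; 1 -0.012 0 0.015 0; 1 0 0 0.008 0; 1 0 0 0.005 0; 1 0 0 0 0; 0.25 0 0 0 0; 0.25 0 0 0 0; 0.25 0 0 0 0; 0.25 0 0 0 0" --newtons 20

```text
clock: 15.5
position: [0.6114, 0.0784, 0.064]
ee_rot: [0.691, 0.723, 0.0, 0.0]
ft_force: [-0.3, 0.1, -0.1]
grip_width: 0.75
grasp_force: 0.0
```

```bash
python3 - <<'E'
from h import *
o=manip.get_obs(); print(pose(),o['ft_force'],o['grip_width'])
t=np.load('cam_top.npz'); 
c=grab('wrist'); save('w6.png',c['pixels'])
E
```

```text
[np.float64(0.6114487874601247), np.float64(0.07835413601942708), np.float64(0.06398931264164648), np.float64(2.582867241160631)] [-0.29741811  0.14607535 -0.06002416] 0.7501275777635437
```

View pics/w6.png

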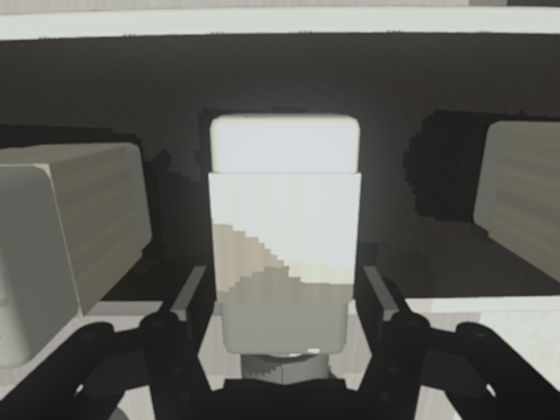

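The jar lies free on the belt between the open pads: base edge at row 115, shoulder at row 352, centred on column 285.

```bash
python3 - <<'E'
from h import *
np.set_printoptions(precision=4,suppress=True)
c=load('wrist'); print(onz(c,[[285,115],[285,352]],.084))
t=dict(np.load('cam_top.npz')); c2=cv2.imread('pics/top0.png')
hsv=cv2.cvtColor(c2,cv2.COLOR_BGR2HSV); 
print('pink cap end / body (top px 238,168..248,178)', onz(t,[[237,166],[240,177],[250,166],[252,180]],.04))
E
```

```text
[[0.6085 0.1531 0.084 ]
 [0.6124 0.0687 0.084 ]]
pink cap end / body (top px 238,168..248,178) [[ 0.637  -0.0039  0.04  ]
 [ 0.6116 -0.0106  0.04  ]
 [ 0.6365 -0.0335  0.04  ]
 [ 0.6043 -0.0377  0.04  ]]
```

Call:
arm_command --series "0.25 -0.036 0 0 0; 0.25 -0.036 0 0 0; 0.25 -0.036 0 0 0; 0.25 0 0 0 0; 1 0 0 0 0; 1 0 0 0 0; 1 0 0 0 0; 1 0 0 0 0; 1 0 0 0 0; 1 0 0 0 0" --newtons 20

```text
clock: 16.8
position: [0.6134, 0.0354, 0.0639]
ee_rot: [0.691, 0.723, 0.0, -0.0]
ft_force: [-0.1, 1.8, 0.6]
grip_width: 0.459
grasp_force: 20.0
```

Call:
arm_command --series "1 0.006 0 -0.024 0; 1 0.008 0 -0.023 0; 1 0.010 0 -0.022 0; 1 0.012 0 -0.022 0; 1 0.014 0 -0.020 0; 1 0.016 0 -0.019 0; 1 0.017 0 -0.018 0; 1 0.019 0 -0.016 0; 1 0.020 0 -0.014 0; 1 0 0 0 0"

```text
clock: 18.05
position: [0.6113, 0.0851, 0.1355]
ee_rot: [0.69, 0.723, 0.0, -0.0]
ft_force: [-0.1, 0.8, -2.2]
grip_width: 0.455
grasp_force: 21.7
```

```bash
python3 - <<'E'
from h import *
o=manip.get_obs(); print(pose(),o['ft_force'],o['torque'],o['grip_width'],o['grasp_force'])
c=grab('wrist'); s=grab('scene')
a=cv2.resize(c['pixels'],(400,300)); b=cv2.resize(s['pixels'][190:340,300:430],(260,300)); im=np.hstack([a,b]); save('w7.png',im)
g=cv2.cvtColor(c['pixels'],cv2.COLOR_RGB2GRAY)
print([int(g[r,275:295].mean()) for r in range(0,420,15)])
E
```

```text
[np.float64(0.6112791120868192), np.float64(0.08507262261287665), np.float64(0.13549205608549805), np.float64(2.6620956776282463)] [-0.06770475  0.80004117 -2.18988205] [-0.17955163 -0.01866908  0.05349031] 0.4547012836590826 21.704679429531097
[180, 180, 214, 214, 214, 214, 214, 215, 214, 215, 215, 216, 216, 216, 215, 214, 137, 116, 100, 85, 156, 90, 78, 100, 117, 170, 31, 28]
```

```bash
python3 - <<'E'
from h import *
c=load('wrist'); g=cv2.cvtColor(c['pixels'],cv2.COLOR_RGB2GRAY)
for r in range(20,260,15):
    x=np.where(g[r]>165)[0]; x=x[(x>150)&(x<420)]; 
    # contiguous around 285
    l=285
    while l>0 and g[r,l]>130: l-=1
    q=285
    while q<559 and g[r,q]>130: q+=1
    print(r,l,q,q-l,end=' | ')
o=cv2.imread('pics/w6.png',0)
print()
for r in range(100,360,15):
    l=q=285
    while l>0 and o[r,l]>130: l-=1
    while q<559 and o[r,q]>130: q+=1
    print(r,l,q,q-l,end=' | ')
E
```

```text
20 0 417 417 | 35 0 417 417 | 50 0 415 415 | 65 0 559 559 | 80 225 344 119 | 95 224 344 120 | 110 223 345 122 | 125 223 346 123 | 140 222 346 124 | 155 222 346 124 | 170 225 344 119 | 185 224 345 121 | 200 224 345 121 | 215 226 343 117 | 230 248 329 81 | 245 273 314 41 | 
100 285 285 0 | 115 285 285 0 | 130 209 360 151 | 145 210 359 149 | 160 211 358 147 | 175 207 362 155 | 190 208 361 153 | 205 209 360 151 | 220 211 359 148 | 235 212 358 146 | 250 213 356 143 | 265 214 355 141 | 280 215 354 139 | 295 216 352 136 | 310 222 346 124 | 325 223 345 122 | 340 202 343 141 | 355 273 299 26 |
```

```bash
python3 - <<'E'
from h import *
np.set_printoptions(precision=3,suppress=True)
def pt(c,l,q,r,w=.046):
    o,d=ray(c,[[l,r],[q,r]]); k=w/np.linalg.norm(d[0]-d[1]); return o+k*d.mean(0)
c=load('wrist')
A=pt(c,225,344,80);B=pt(c,222,346,155);print(A,B,B-A)
for r,l,q in((170,225,344),(200,224,345)): print(pt(c,l,q,r))
g=cv2.cvtColor(c['pixels'],cv2.COLOR_RGB2GRAY); print(g[60:265:5,285])
# scene: white blob between cap jar b and c
s=load('scene'); P=[[.612,.16,.04],[.612,.155,.09],[.612,.092,.135],[.612,.092,.155]]
print(proj(s,P))
E
```

```text
[0.607 0.172 0.12 ] [0.609 0.145 0.134] [ 0.001 -0.027  0.013]
[0.609 0.139 0.13 ]
[0.61  0.128 0.135]
[214 214 214 215 214 215 215 214 215 215 214 214 215 215 215 215 215 214
 215 211 217 217 216 217 216 217 216 216 216 216 216 215 190 215 185 127
 140 139 140 126  99]
[[380.663 290.267]
 [382.012 272.732]
 [353.697 245.736]
 [354.818 238.162]]
```

The jar has sagged about 26° (base down) and the pads now carry its full weight. A few sharp vertical starts will swing it further down.

Call:
arm_command --series "1 -0.008 0 -0.120 0; 1 -0.008 0 -0.080 0; 1 -0.008 0 -0.040 0; 1 -0.008 0 0 0; 1 -0.008 0 0.040 0; 1 -0.008 0 0.080 0; 1 -0.008 0 0.110 0; 1 -0.008 0 -0.110 0; 1 0 0 -0.060 0; 1 0 0 0 0"

```text
clock: 19.4
position: [0.6124, 0.0581, 0.2063]
ee_rot: [0.691, 0.723, 0.0, 0.0]
ft_force: [-0.8, 0.0, -2.0]
grip_width: 0.458
grasp_force: 25.8
```

```bash
cat > tilt.py <<'E'
from h import *
np.set_printoptions(precision=3,suppress=True)
o=manip.get_obs(); print(o['clock'],pose(),o['ft_force'],o['torque'],o['grip_width'],o['grasp_force'])
c=grab('wrist'); g=cv2.cvtColor(c['pixels'],cv2.COLOR_RGB2GRAY)
m=(g>170).astype(np.uint8)
def pt(l,q,r,w=.046):
    o,d=ray(c,[[l,r],[q,r]]); k=w/np.linalg.norm(d[0]-d[1]); return o+k*d.mean(0)
for r in range(5,300,15):
    l=q=285
    while l>0 and g[r,l]>130: l-=1
    while q<559 and g[r,q]>130: q+=1
    print(r,l,q,pt(l,q,r)[1:] if 40<q-l<260 else '')
E
python3 tilt.py
```

```text
19.4 [np.float64(0.6123693502906007), np.float64(0.058108390100491514), np.float64(0.2063398174254225), np.float64(2.569065273391359)] [-0.837  0.033 -1.967] [-0.057 -0.015  0.044] 0.4578616829926389 25.784760117530823
5 0 402 
20 0 400 
35 0 559 
50 285 285 
65 285 285 
80 243 327 [0.15  0.133]
95 238 332 [0.141 0.156]
110 236 334 [0.134 0.165]
125 235 335 [0.127 0.17 ]
140 233 337 [0.121 0.178]
155 231 338 [0.116 0.184]
170 233 337 [0.109 0.182]
185 231 338 [0.103 0.188]
200 0 559 
215 0 559 
230 285 285 
245 285 285 
260 285 285 
275 285 285 
290 285 285
```

Swing is now about 46°. One more cycle, stronger.

Call:
arm_command --series "1 0 0 -0.150 0; 1 0 0 -0.060 0; 1 0 0 0 0; 1 0 0 0.060 0; 1 0 0 0.140 0; 1 0 0 -0.150 0; 1 0 0 -0.060 0; 1 0 0 0.070 0; 1 0 0 0.150 0; 1 0 0 0 0"

```text
clock: 20.7
position: [0.6083, 0.0582, 0.2001]
ee_rot: [0.691, 0.723, -0.005, -0.004]
ft_force: [-0.5, 0.5, -0.7]
grip_width: 0.455
grasp_force: 26.3
```

```bash
python3 tilt.py
```

```text
20.7 [np.float64(0.6083037227025447), np.float64(0.05815300747348363), np.float64(0.2001383568883136), np.float64(2.5969751004867736)] [-0.537  0.5   -0.716] [-0.063 -0.002  0.011] 0.4549348703273099 26.31411463022232
5 0 401 
20 0 400 
35 0 559 
50 285 285 
65 285 285 
80 285 285 
95 285 285 
110 243 324 [0.134 0.124]
125 238 328 [0.126 0.146]
140 236 331 [0.12  0.157]
155 234 333 [0.114 0.166]
170 232 335 [0.108 0.174]
185 233 334 [0.101 0.173]
200 0 559 
215 0 559 
230 285 285 
245 285 285 
260 285 285 
275 285 285 
290 285 285
```

Call:
arm_command --series "1 0.110 0 -0.120 0; 1 0.060 0 -0.060 0; 1 0 0 0 0; 1 -0.050 0 0.060 0; 1 -0.100 0 0.100 0; 1 0.110 0 -0.120 0; 1 0.060 0 -0.060 0; 1 -0.010 0 0 0; 1 -0.040 0 0.080 0; 1 0 0 0 0"

```text
clock: 22.0
position: [0.6089, 0.1075, 0.2491]
ee_rot: [0.692, 0.721, -0.002, -0.001]
ft_force: [0.1, 0.4, -0.7]
grip_width: 0.454
grasp_force: 25.8
```

```bash
python3 tilt.py
```

```text
22.0 [np.float64(0.6088677298787144), np.float64(0.10747405165676105), np.float64(0.24909027878624276), np.float64(2.350842848856861)] [ 0.115  0.422 -0.708] [ 0.006 -0.011  0.024] 0.4540050083078816 25.830701887607574
5 176 397 [0.205 0.294]
20 184 398 [0.203 0.292]
35 167 390 [0.199 0.296]
50 0 378 
65 0 376 
80 0 385 
95 0 313 
110 285 285 
125 285 285 
140 285 285 
155 250 318 [0.153 0.143]
170 242 324 [0.151 0.185]
185 239 328 [0.146 0.202]
200 240 329 [0.139 0.204]
215 235 333 [0.136 0.222]
230 285 285 
245 285 285 
260 285 285 
275 285 285 
290 285 285
```

Now about 68°. I'll lower until the base edge touches the belt.

Call:
arm_command --series "1 -0.030 0 0.070 0; 1 -0.030 0 0.070 0; 1 -0.030 0 0.060 0; 1 0 0 0.020 0; 1 0 0 0.010 0; 1 0 0 0.006 0; 1 0 0 0.004 0; 1 0 0 0.004 0; 1 0 0 0.003 0; 1 0 0 0 0"

```text
clock: 23.3
position: [0.6125, 0.0749, 0.1556]
ee_rot: [0.691, 0.723, 0.002, 0.001]
ft_force: [-5.1, -0.3, 17.9]
grip_width: 0.454
grasp_force: 27.9
```

Call:
arm_command --series "1 0.012 0 -0.002 0; 1 0.012 0 -0.002 0; 1 0.012 0 -0.002 0; 1 0.012 0 0 0; 1 0.012 0 0 0; 1 0.012 0 0 0; 1 0.012 0 0 0; 1 0.012 0 0 0; 1 0 0 0 0; 1 0 0 0 0"

```text
clock: 24.55
position: [0.6097, 0.1132, 0.1548]
ee_rot: [0.691, 0.723, 0.0, -0.0]
ft_force: [-0.1, -0.5, 0.9]
grip_width: 0.457
grasp_force: 26.2
```

```bash
python3 tilt.py | head -1; python3 - <<'E'
from h import *
s=grab('scene'); save('s8.png',np.hstack([cv2.resize(s['pixels'][190:340,300:430],(520,600)),cv2.resize(load('wrist')['pixels'],(280,210))]) if 0 else cv2.resize(s['pixels'][170:350,290:440],(500,600)))
E
```

```text
24.55 [np.float64(0.6097321330435411), np.float64(0.1131776905879554), np.float64(0.1548491452924122), np.float64(2.5817593828143326)] [-0.149 -0.465  0.942] [-0.182  0.141  0.008] 0.45687955832616534 26.190555095672607
```

```bash
cat > sc.py <<'E'
from h import *
np.set_printoptions(precision=1,suppress=True)
s=load('scene'); im=s['pixels']; hsv=cv2.cvtColor(im,cv2.COLOR_RGB2HSV)
m=((hsv[...,2]>110)&(hsv[...,1]<70)).astype(np.uint8)
def runs(r,a=320,b=430):
    x=np.where(m[r,a:b])[0]+a; out=[]
    for g in np.split(x,np.where(np.diff(x)>1)[0]+1):
        if len(g)>5: out.append((int(g[0]),int(g[-1])))
    return out
for r in range(212,312,5): print(r,runs(r))
def box(x,y,yaw=.053):
    P=[[a*.023,b*.023,z] for z in(.04,.126) for a,b in((1,1),(1,-1),(-1,-1),(-1,1))]
    return proj(s,R.from_euler('z',yaw).apply(P)+[x,y,0])
print(box(.61,.12)); 
E
python3 sc.py
```

```text
212 [(320, 356), (414, 429)]
217 [(320, 357), (417, 429)]
222 [(320, 356), (415, 429)]
227 [(320, 354), (414, 429)]
232 [(320, 352), (376, 387), (412, 429)]
237 [(320, 352), (417, 429)]
242 [(320, 349), (415, 429)]
247 [(320, 347), (408, 429)]
252 [(320, 345), (412, 429)]
257 [(320, 342), (351, 357), (410, 429)]
262 [(320, 340), (367, 375), (409, 429)]
267 [(320, 338), (407, 429)]
272 [(320, 336), (350, 363), (369, 374), (406, 429)]
277 [(320, 333), (350, 373), (404, 429)]
282 [(320, 331), (345, 372), (402, 429)]
287 [(320, 329), (344, 365), (394, 399), (401, 429)]
292 [(320, 326), (349, 362), (399, 429)]
297 [(391, 396), (398, 429)]
302 [(337, 347), (360, 365), (389, 394), (396, 429)]
307 [(337, 363), (395, 429)]
[[369.9 294.5]
 [347.7 287.3]
 [354.6 271.5]
 [376.1 278.2]
 [376.  265. ]
 [352.2 257.7]
 [359.3 241.9]
 [382.3 248.7]]
```

```bash
python3 - <<'E'
from h import *
s=load('scene')['pixels'];w=load('wrist')['pixels']
a=cv2.resize(s[170:350,300:430],(433,600),interpolation=cv2.INTER_CUBIC); b=np.zeros((600,367,3),np.uint8); b[:275]=cv2.resize(w,(367,275)); save('last.png',np.hstack([a,b]))
E
```

```text
(no output)
```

View pics/last.png

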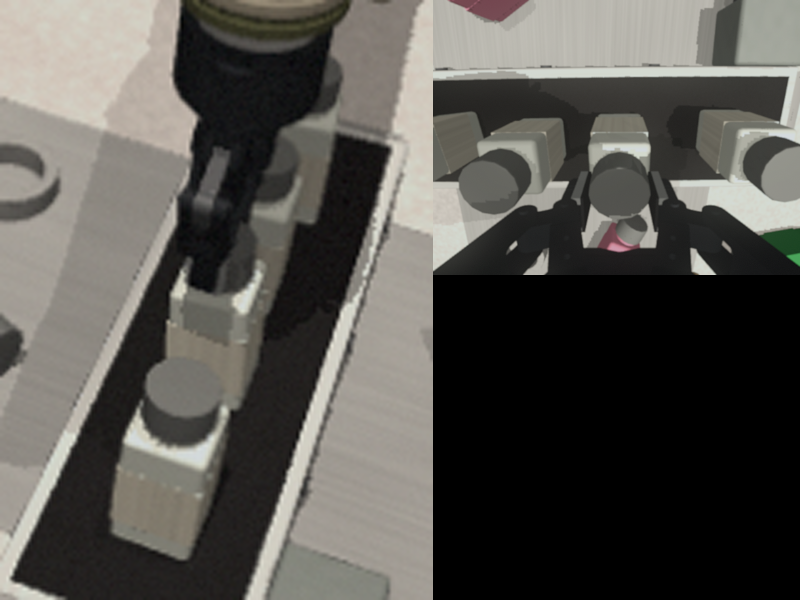

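The jar looks upright in the pads, with its cap at wrist pixel (285,282) and in the row between its neighbours. I'll check its position and tilt numerically.

```bash
python3 - <<'E'
from h import *
np.set_printoptions(precision=4,suppress=True)
c=load('wrist'); g=cv2.cvtColor(c['pixels'],cv2.COLOR_RGB2GRAY)
ci=cv2.HoughCircles(cv2.GaussianBlur(g,(5,5),0),cv2.HOUGH_GRADIENT,1,60,param1=80,param2=18,minRadius=38,maxRadius=62)
print(ci[0]); print('caps',onz(c,ci[0][:,:2],.155))
col=g[150:262,275:296].mean(1).astype(int); print(list(enumerate(col,150))[::2])
E
```

```text
[[284.5 283.5  51.3]
 [ 92.5 270.5  55.9]
 [512.5 250.5  40. ]
 [285.5 344.5  39.6]]
caps [[0.6097 0.1211 0.155 ]
 [0.5308 0.1231 0.155 ]
 [0.7008 0.1398 0.155 ]
 [0.6115 0.0911 0.155 ]]
[(150, np.int64(56)), (152, np.int64(56)), (154, np.int64(55)), (156, np.int64(55)), (158, np.int64(54)), (160, np.int64(54)), (162, np.int64(54)), (164, np.int64(54)), (166, np.int64(53)), (168, np.int64(54)), (170, np.int64(53)), (172, np.int64(55)), (174, np.int64(99)), (176, np.int64(116)), (178, np.int64(115)), (180, np.int64(116)), (182, np.int64(115)), (184, np.int64(115)), (186, np.int64(115)), (188, np.int64(115)), (190, np.int64(116)), (192, np.int64(116)), (194, np.int64(116)), (196, np.int64(116)), (198, np.int64(116)), (200, np.int64(119)), (202, np.int64(133)), (204, np.int64(119)), (206, np.int64(118)), (208, np.int64(118)), (210, np.int64(117)), (212, np.int64(119)), (214, np.int64(120)), (216, np.int64(127)), (218, np.int64(161)), (220, np.int64(197)), (222, np.int64(212)), (224, np.int64(213)), (226, np.int64(201)), (228, np.int64(198)), (230, np.int64(178)), (232, np.int64(124)), (234, np.int64(74)), (236, np.int64(68)), (238, np.int64(67)), (240, np.int64(67)), (242, np.int64(67)), (244, np.int64(67)), (246, np.int64(67)), (248, np.int64(67)), (250, np.int64(67)), (252, np.int64(67)), (254, np.int64(71)), (256, np.int64(90)), (258, np.int64(91)), (260, np.int64(84))]
```

```bash
python3 - <<'E'
from h import *
np.set_printoptions(precision=4,suppress=True)
c=load('wrist')
print(onz(c,[[285,173.5]],.04),onz(c,[[285,217]],.126),onz(c,[[285,219]],.124))
print('belt edges',onz(c,[[285,112],[285,277]],.04))
# c cap, from view (composite 775,167), b (495,181)
print(onz(c,[[(777-433)/.655,168/.655],[(494-433)/.655,182/.655]],.155))
E
```

```text
[[0.6089 0.1451 0.04  ]] [[0.609  0.1404 0.126 ]] [[0.6091 0.1387 0.124 ]]
belt edges [[0.607  0.1872 0.04  ]
 [0.6127 0.0631 0.04  ]]
[[0.7068 0.1374 0.155 ]
 [0.5306 0.1198 0.155 ]]
```

Tilt is within about 3°. I'll lift slightly, shift 10 mm along the lane and 4 mm across, set it down slowly and press lightly to square it.

Call:
arm_command --series "1 0 0 -0.012 0; 1 0 0 -0.005 0; 1 0.004 0.010 0 0; 1 0.004 0.010 0 0; 1 0.003 0.006 0 -0.002; 1 0 0 0 0; 1 0 0 0.006 0; 1 0 0 0.005 0; 1 0 0 0.003 0; 1 0 0 0.003 0"

```text
clock: 25.9
position: [0.62, 0.1181, 0.1549]
ee_rot: [0.689, 0.725, 0.0, -0.0]
ft_force: [-1.3, 0.6, 5.4]
grip_width: 0.456
grasp_force: 26.6
```

Call:
arm_command --series "1 0 0 0.002 0; 1 0 0 0.002 0; 1 0 0 0.002 0; 1 0 0 0.002 0; 1 0 0 0 0; 1 0 0 0 0; 1 0 0 0 0; 1 0 0 0 0; 1 0 0 0 0; 1 0 0 0 0"

```text
clock: 27.15
position: [0.6208, 0.119, 0.1545]
ee_rot: [0.689, 0.725, 0.002, 0.0]
ft_force: [-6.1, 1.6, 18.4]
grip_width: 0.456
grasp_force: 28.1
```

```bash
python3 tilt.py | head -1; python3 - <<'E'
from h import *
np.set_printoptions(precision=4,suppress=True)
c=load('wrist'); g=cv2.cvtColor(c['pixels'],cv2.COLOR_RGB2GRAY)
col=g[:,275:296].mean(1).astype(int); print([(r,int(col[r])) for r in range(90,300,2) if abs(col[r]-col[r-2])>12])
for b in range(166,182,2): pass
E
```

```text
27.15 [np.float64(0.6208236768752057), np.float64(0.11903751444193145), np.float64(0.15452150556115377), np.float64(2.9744666769876624)] [-6.081  1.596 18.355] [ 0.252  1.699 -0.01 ] 0.45600607674862614 28.09754580259323
[(108, 153), (112, 201), (114, 214), (126, 129), (128, 61), (174, 93), (176, 116), (202, 148), (204, 120), (218, 160), (220, 195), (222, 211), (230, 186), (232, 126), (234, 74), (256, 88)]
```

Call:
arm_command --series "1 0 0 -0.003 0; 1 0 0 -0.002 0; 1 0 0 0 0; 0.45 0 0 0 0; 0.40 0 0 0 0; 0.30 0 0 0 0; 0.20 0 0 0 0; 0.20 0 0 0 0; 0.20 0 0 -0.030 0; 0.20 0 0 -0.050 0"

```text
clock: 28.45
position: [0.6199, 0.118, 0.1866]
ee_rot: [0.689, 0.725, -0.0, -0.0]
ft_force: [-0.1, -0.2, 0.5]
grip_width: 0.797
grasp_force: 0.0
```

Call:
arm_command --series "0.2 0 0 -0.100 0; 0.2 0 0 -0.120 0; 0.2 -0.060 0 -0.080 0; 0.2 -0.080 0 0 0; 0.2 -0.060 0 0 0; 0.2 0 0 0 0; 0.2 0 0 0 0; 0.2 0 0 0 0; 0.2 0 0 0 0; 0.2 0 0 0 0"

```text
clock: 29.7
position: [0.6241, 0.0385, 0.3056]
ee_rot: [0.689, 0.725, -0.0, -0.0]
ft_force: [0.3, 0.1, -0.2]
grip_width: 0.803
grasp_force: 0.0
```

```bash
python3 tilt.py | head -1; python3 - <<'E'
from h import *
np.set_printoptions(precision=4,suppress=True)
c=load('wrist'); g=cv2.cvtColor(c['pixels'],cv2.COLOR_RGB2GRAY)
exp=proj(c,[[.44,.116,.155],[.53,.119,.155],[.6205,.126,.155],[.716,.133,.155]]); print(exp)
ci=cv2.HoughCircles(cv2.GaussianBlur(g,(3,3),0),cv2.HOUGH_GRADIENT,1,50,param1=80,param2=16,minRadius=18,maxRadius=40)[0]
for x,y,r in ci:
    if np.min(np.hypot(*(exp-[x,y]).T))<30: print(x,y,r,onz(c,[[x,y]],.155)[0])
t=grab('top')
E
```

```text
29.7 [np.float64(0.6241096321619374), np.float64(0.03851462167343899), np.float64(0.3055849016467478), np.float64(2.973800033268935)] [ 0.342  0.125 -0.184] [ 0.015 -0.019  0.052] 0.8030919656746038 0.0
[[ 53.5118  95.7253]
 [167.9094  96.7322]
 [285.4755  93.2211]
 [410.0321  91.0188]]
404.5 90.5 31.6 [0.7117 0.1331 0.155 ]
163.5 100.5 26.0 [0.5264 0.1161 0.155 ]
42.5 97.5 27.1 [0.431  0.1143 0.155 ]
284.5 85.5 27.9 [0.6195 0.1316 0.155 ]
```

```bash
python3 - <<'E'
from h import *
np.set_printoptions(precision=4,suppress=True)
c=load('wrist'); g=cv2.GaussianBlur(cv2.cvtColor(c['pixels'],cv2.COLOR_RGB2GRAY),(3,3),0)
for n,(x,y) in zip('abfc',[(42,97),(163,100),(285,88),(404,90)]):
    v=int(g[y,x]); m=np.zeros((422,562),np.uint8); cv2.floodFill(g.copy(),m,(x,y),0,6,6,4|cv2.FLOODFILL_FIXED_RANGE|cv2.FLOODFILL_MASK_ONLY|(1<<8))
    q=cv2.findContours(m[1:-1,1:-1],0,1)[0]; k=max(q,key=cv2.contourArea); (ex,ey),ax,an=cv2.fitEllipse(cv2.convexHull(k)); print(n,v,(ex,ey),ax,onz(c,[[ex,ey]],.155)[0])
print([int(v) for v in g[50:150:3,285]]); print([int(v) for v in g[50:160:3,163]])
E
```

```text
a 145 (44.4852409362793, 96.29966735839844) (45.645748138427734, 52.92317199707031) [0.4327 0.1153 0.155 ]
b 150 (163.2225341796875, 101.22760009765625) (44.6600227355957, 51.791603088378906) [0.5262 0.1155 0.155 ]
f 155 (285.2385559082031, 86.95867919921875) (48.91946029663086, 51.255279541015625) [0.6201 0.1305 0.155 ]
c 154 (412.1468200683594, 91.65066528320312) (44.9531135559082, 52.388267517089844) [0.7177 0.1326 0.155 ]
[64, 63, 62, 75, 147, 156, 155, 155, 155, 155, 155, 156, 155, 155, 154, 154, 154, 154, 154, 153, 153, 146, 176, 68, 55, 58, 59, 60, 61, 61, 61, 62, 62, 63]
[64, 63, 62, 62, 61, 60, 60, 60, 67, 134, 149, 149, 149, 149, 149, 149, 149, 150, 150, 150, 150, 149, 149, 149, 147, 132, 117, 80, 46, 47, 48, 48, 48, 48, 48, 118, 157]
```

```bash
python3 - <<'E'
from h import *
np.set_printoptions(precision=4,suppress=True)
w=load('wrist'); E=w['extrinsics']; print('cam',-E[:3,:3].T@E[:3,3])
t=load('top'); im=t['pixels']; g=cv2.cvtColor(im,cv2.COLOR_RGB2GRAY)
exp=proj(t,[[.4327,.1153,.155],[.5262,.1155,.155],[.6201,.1305,.155],[.7177,.1326,.155]]); print(exp)
print(proj(t,[[.62,.1305,.04]]))
for n,(x,y) in zip('abfc',exp):
    x,y=int(round(x)),int(round(y)); v=int(g[y,x]); m=np.zeros((422,562),np.uint8); cv2.floodFill(g.copy(),m,(x,y),0,12,12,4|cv2.FLOODFILL_FIXED_RANGE|cv2.FLOODFILL_MASK_ONLY|(1<<8))
    M=cv2.moments(m[1:-1,1:-1],True); u=[M['m10']/M['m00'],M['m01']/M['m00']]; print(n,v,M['m00'],u,onz(t,[u],.155)[0])
E
```

```text
cam [0.6203 0.1153 0.43  ]
[[174.5249 257.4162]
 [174.4799 211.331 ]
 [167.5867 165.9277]
 [167.2517 119.7688]]
[[178.2213 174.3691]]
a 127 14896.0 [152.6061358754028, 230.07236842105263] [0.4885 0.1605 0.155 ]
b 127 14896.0 [152.6061358754028, 230.07236842105263] [0.4885 0.1605 0.155 ]
f 132 16616.0 [153.32270101107366, 248.29748435243138] [0.4515 0.1589 0.155 ]
c 140 13418.0 [151.67692651661946, 255.8843344760769] [0.4361 0.1623 0.155 ]
```

```bash
python3 - <<'E'
from h import *
np.set_printoptions(precision=4,suppress=True)
c=load('wrist'); g=cv2.cvtColor(c['pixels'],cv2.COLOR_RGB2GRAY).astype(int)
for x in (225,285,345):
    col=g[:,x-2:x+3].mean(1); e=[(r,int(col[r-2]),int(col[r+2])) for r in range(3,300) if abs(col[r+2]-col[r-2])>35]
    print(x,e)
    print(np.c_[[r for r,*_ in e],onz(c,[[x,r] for r,*_ in e],.04)[:,:2]].tolist()[::2] if e else '')
E
```

```text
225 [(37, 213, 176), (38, 213, 117), (39, 214, 69), (40, 208, 62), (41, 176, 63), (42, 117, 64), (152, 53, 104), (153, 52, 142), (154, 50, 157), (155, 63, 159), (156, 104, 158), (164, 137, 180), (165, 129, 187), (166, 138, 188)]
[[37.0, 0.5545086210289504, 0.18309891063727912], [39.0, 0.5545206967415256, 0.18118102240828238], [41.0, 0.5545326579933907, 0.17925803463177648], [152.0, 0.5550119874025324, 0.06339058785629313], [154.0, 0.5550171480902781, 0.061115275957173774], [156.0, 0.5550221781573407, 0.05883242059271523], [165.0, 0.5550431828826343, 0.04846480033528243]]
285 [(30, 177, 213), (37, 213, 154), (38, 214, 91), (39, 213, 63), (40, 199, 63), (41, 154, 64), (59, 62, 129), (60, 61, 148), (61, 68, 154), (62, 96, 155), (116, 150, 102), (117, 180, 58), (118, 185, 52), (119, 156, 54), (120, 102, 54), (151, 63, 104), (152, 63, 168), (153, 61, 207), (154, 65, 216), (155, 104, 215), (156, 168, 214), (200, 174, 121), (201, 173, 87), (202, 168, 74), (203, 153, 75), (204, 121, 77), (209, 80, 116), (233, 162, 122), (237, 122, 165)]
[[30.0, 0.6167391473308728, 0.1928630210571517], [38.0,
[... 637 characters left out ...]
809], [237.0, 0.6289168748195978, -0.03672465986013207]]
345 [(30, 174, 214), (37, 213, 155), (38, 214, 95), (39, 212, 61), (40, 196, 59), (41, 155, 61), (151, 63, 104), (152, 63, 167), (153, 63, 207), (154, 66, 216), (155, 104, 215), (156, 167, 214), (280, 189, 146), (281, 187, 136), (282, 178, 133)]
[[30.0, 0.6789861728489215, 0.19629848632948455], [38.0, 0.6797437213918659, 0.18870553919177357], [40.0, 0.6799347346345079, 0.18679478759935844], [151.0, 0.6916874645654677, 0.0717107955970207], [153.0, 0.6919225384051898, 0.06945171445001808], [155.0, 0.6921585402131379, 0.06718517433825816], [280.0, 0.7090507654300067, -0.0918228935754811], [282.0, 0.7093609592395863, -0.09469195659430019]]
```

The jar stands upright and centred lengthwise (x=.620 between .526 and .718), but about 5 mm to the +y side of the line. I'll regrip the cap at its centre and correct that.

```bash
python3 - <<'E'
from h import *
plan([(.6203,.128,.25,3,3),(.6203,.1295,.16,3,5),(.6203,.1295,.152,3,1)])
E
```

```text
0.0749 0.0007 0.0463 -0.0001;
0.0749 0.0007 0.0463 -0.0001;
0.0749 0.0007 0.0463 -0.0001;
  -> [0.6203 0.128  0.25   3.    ]
0.0007 0.0000 0.0450 -0.0000;
0.0007 0.0000 0.0450 -0.0000;
0.0007 0.0000 0.0450 -0.0000;
0.0007 0.0000 0.0450 -0.0000;
0.0007 0.0000 0.0450 -0.0000;
  -> [0.6203 0.1295 0.16   3.    ]
0.0000 -0.0000 0.0200 -0.0000;
  -> [0.6203 0.1295 0.152  3.    ]
```

Call:
arm_command --series "0.2 0.075 0.001 0.046 0; 0.2 0.075 0.001 0.046 0; 0.2 0.075 0.001 0.046 0; 0.2 0.001 0 0.045 0; 0.2 0.001 0 0.045 0; 0.2 0.001 0 0.045 0; 0.2 0.001 0 0.045 0; 0.2 0 0 0.045 0; 0.2 0 0 0.020 0; 0.2 0 0 0 0"

```text
clock: 31.05
position: [0.6204, 0.1296, 0.1519]
ee_rot: [0.689, 0.725, -0.0, -0.0]
ft_force: [0.6, -0.4, -0.1]
grip_width: 0.802
grasp_force: 0.0
```

Call:
arm_command --series "0.45 0 0 0 0; 1 0 0 0 0; 1 0 0 0 0; 1 0 0 0 0; 1 0 0 -0.005 0; 1 0 0 -0.005 0; 1 -0.006 0 0 0; 1 -0.006 0 0 0; 1 0 0 0 0; 1 0 0 0.003 0"

```text
clock: 32.3
position: [0.6209, 0.1249, 0.1552]
ee_rot: [0.689, 0.725, 0.0, -0.0]
ft_force: [0.1, -0.7, -1.4]
grip_width: 0.46
grasp_force: 20.4
```

Call:
arm_command --series "1 0 0 0.003 0; 1 0 0 0.002 0; 1 0 0 0.002 0; 1 0 0 0.001 0; 1 0 0 0 0; 1 0 0 0 0; 0.50 0 0 0 0; 0.45 0 0 0 0; 0.35 0 0 0 0; 0.2 0 0 0 0"

```text
clock: 33.55
position: [0.6209, 0.1249, 0.1519]
ee_rot: [0.689, 0.725, -0.0, -0.0]
ft_force: [-0.4, -0.2, -0.5]
grip_width: 0.797
grasp_force: 0.0
```

Jar set down. Next: lift off, go to the isolator, and turn the handle back on.

```bash
python3 - <<'E'
from h import *
D=lambda f:-(.019+.013*np.cos(np.radians(f)))
a=hp(0,.024,D(0)-.012,.022); print(a)
W=[(.6209,.1249,.25,3,3),(.52,-.06,.27,50,6),(a[0],a[1],.24,94,6),(a[0],a[1],.16,94,2),(*a[:3],94,2)]
b=hp(0,.024,D(0),.022); W.append((*b[:3],94,1))
for f in range(7,85,7):
    b=hp(f,.024,D(f),.022); W.append((*b[:3],min(b[3],94),1))
b=hp(86,.024,D(86),.022); W.append((*b[:3],b[3],1))
plan(W)
E
```

```text
[np.float64(0.4296779440806572), np.float64(-0.25605025022104344), np.float64(0.10224000000000003), np.float64(104.91409140725533)]
0.0000 0.0000 -0.0817 -0.0001;
0.0000 0.0000 -0.0817 -0.0001;
0.0000 0.0000 -0.0817 -0.0001;
  -> [0.6209 0.1249 0.25   3.    ]
-0.0747 -0.0460 -0.0083 -0.0435;
-0.0678 -0.0558 -0.0083 -0.0435;
-0.0595 -0.0645 -0.0083 -0.0435;
-0.0502 -0.0720 -0.0083 -0.0435;
-0.0399 -0.0782 -0.0083 -0.0435;
-0.0289 -0.0829 -0.0083 -0.0435;
  -> [ 0.52 -0.06  0.27 50.  ]
-0.0237 -0.0868 0.0125 -0.0407;
-0.0124 -0.0891 0.0125 -0.0407;
-0.0009 -0.0899 0.0125 -0.0407;
0.0105 -0.0893 0.0125 -0.0407;
0.0219 -0.0872 0.0125 -0.0407;
0.0328 -0.0837 0.0125 -0.0407;
  -> [ 0.4297 -0.2561  0.24   94.    ]
0.0000 0.0000 0.1000 -0.0000;
0.0000 0.0000 0.1000 -0.0000;
  -> [ 0.4297 -0.2561  0.16   94.    ]
0.0000 0.0000 0.0722 -0.0000;
0.0000 0.0000 0.0722 -0.0000;
  -> [ 0.4297 -0.2561  0.1022 94.    ]
-0.0259 0.0050 -0.0144 -0.0000;
  -> [ 0.4399 -0.2533  0.108  94.    ]
-0.0053 0.0105 -0.0039 -0.0000;
  -> [ 0.4417 -0.249   0.1095 94.    ]
-0.0068 0.0095 -0.0046 0.0080;
  -> [ 0.4441 -0.245   0.1114 92.5663]
-0.0080 0.0085 -0.0053 0.0349;
  -> [ 0.4472 -0.2415  0.1135 86.2886]
-0.0085 0.0080 -0.0058 0.0356;
  -> [ 0.4508 -0.2385  0.1158 79.889 ]
-0.0090 0.0074 -0.0061 0.0364;
  -> [ 0.4548 -0.2362  0.1183 73.3316]
-0.0094 0.0068 -0.0063 0.0375;
  -> [ 0.4592 -0.2347  0.1208 66.5858]
-0.0099 0.0062 -0.0063 0.0387;
  -> [ 0.4638 -0.234   0.1233 59.6284]
-0.0103 0.0057 -0.0062 0.0399;
  -> [ 0.4685 -0.2341  0.1258 52.4467]
-0.0107 0.0053 -0.0058 0.0411;
  -> [ 0.4732 -0.2351  0.1281 45.0418]
-0.0111 0.0049 -0.0053 0.0423;
  -> [ 0.4777 -0.2368  0.1303 37.4303]
-0.0113 0.0046 -0.0047 0.0432;
  -> [ 0.482  -0.2393  0.1322 29.6464]
-0.0115 0.0044 -0.0039 0.0439;
  -> [ 0.4858 -0.2424  0.1337 21.7404]
-0.0032 0.0014 -0.0010 0.0126;
  -> [ 0.4868 -0.2434  0.1341 19.4677]
```

Call:
arm_command --series "0.2 0 0 -0.040 0; 0.2 0 0 -0.100 0; 0.2 0 0 -0.105 0; 1 -0.075 -0.046 -0.008 -0.043; 1 -0.068 -0.056 -0.008 -0.043; 1 -0.060 -0.064 -0.008 -0.043; 1 -0.050 -0.072 -0.008 -0.044; 1 -0.040 -0.078 -0.008 -0.044; 1 -0.029 -0.083 -0.008 -0.044; 1 -0.024 -0.087 0.012 -0.041"

```text
clock: 34.8
position: [0.5043, -0.094, 0.2663]
ee_rot: [0.279, 0.96, 0.001, 0.001]
ft_force: [0.3, -0.1, 0.6]
grip_width: -0.001
grasp_force: 0.0
```

Call:
arm_command --series "1 -0.012 -0.089 0.012 -0.041; 1 -0.001 -0.090 0.012 -0.041; 1 0.010 -0.089 0.012 -0.041; 1 0.022 -0.087 0.012 -0.041; 1 0.033 -0.084 0.012 -0.041; 1 0 0 0 0; 1 0 0 0 0; 1 0 0 0 0; 1 0 0 0 0; 1 0 0 0 0"

```text
clock: 36.05
position: [0.4296, -0.2558, 0.2404]
ee_rot: [-0.037, 0.999, 0.0, -0.0]
ft_force: [0.4, -0.5, 0.5]
grip_width: 0.001
grasp_force: 0.0
```

```bash
python3 - <<'E'
from h import *
D=lambda f:-(.019+.013*np.cos(np.radians(f)))
print(pose(),manip.get_obs()['grip_width'],manip.get_obs()['clock'])
a=hp(0,.024,D(0)-.012,.022)
plan([(a[0],a[1],.16,94,2),(*a[:3],94,2)])
E
```

```text
[np.float64(0.4296053518062803), np.float64(-0.25580181744475977), np.float64(0.24044045893264573), np.float64(94.22972777069704)] 0.0010851084631165297 36.05
-0.0001 -0.0003 0.1006 0.0006;
-0.0001 -0.0003 0.1006 0.0006;
  -> [ 0.4297 -0.2561  0.16   94.    ]
0.0000 0.0000 0.0722 -0.0000;
0.0000 0.0000 0.0722 -0.0000;
  -> [ 0.4297 -0.2561  0.1022 94.    ]
```

Call:
arm_command --series "1 0 0 0.100 0; 1 0 0 0.100 0; 1 0 0 0.072 0; 1 0 0 0.072 0; 1 0 0 0 0; 1 -0.026 0.005 -0.014 0; 1 -0.005 0.010 -0.004 0; 1 -0.007 0.010 -0.005 0.008; 1 -0.008 0.008 -0.005 0.035; 1 -0.008 0.008 -0.006 0.036"

```text
clock: 37.3
position: [0.4473, -0.2393, 0.1159]
ee_rot: [0.09, 0.996, -0.0, -0.003]
ft_force: [-12.6, -4.9, -5.0]
grip_width: 0.004
grasp_force: 6.1
```

Call:
arm_command --series "1 -0.009 0.007 -0.006 0.036; 1 -0.009 0.007 -0.006 0.038; 1 -0.010 0.006 -0.006 0.039; 1 -0.010 0.006 -0.006 0.040; 1 -0.011 0.005 -0.006 0.041; 1 -0.011 0.005 -0.005 0.042; 1 -0.011 0.005 -0.005 0.043; 1 -0.012 0.004 -0.004 0.044; 1 -0.003 0.001 -0.001 0.013; 1 0 0 0 0"

```text
clock: 38.55
position: [0.4863, -0.2433, 0.1348]
ee_rot: [0.576, 0.817, 0.0, 0.0]
ft_force: [-0.5, -0.3, 0.1]
grip_width: 0.002
grasp_force: 0.0
```

Call:
arm_command --series "1 0.020 0 0 0; 1 0.020 0 -0.020 0; 1 0 0 -0.100 0; 1 0 0 -0.120 0; 1 0 0 -0.100 0; 1 -0.050 0 0 0; 1 -0.050 0 0 0; 1 0 0 0 0; 1 0 0 0 0; 1 0 0 0 0"

```text
clock: 39.8
position: [0.4939, -0.2653, 0.2705]
ee_rot: [0.577, 0.817, 0.0, -0.0]
ft_force: [-0.8, -0.9, 0.2]
grip_width: 0.0
grasp_force: 0.0
```

```bash
python3 - <<'E'
from h import *
np.set_printoptions(precision=1,suppress=True)
o=manip.get_obs(); print(o['clock'],pose(),o['ft_force'])
c=grab('wrist'); g=cv2.cvtColor(c['pixels'],cv2.COLOR_RGB2GRAY)
up=lambda f,r,h:np.array(hp(f,r,0,h)[:3])-[0,0,.019]
for f in (0,78,90,100): print(f,'nose/tail top',proj(c,[up(f,.038,.042),up(f,-.036,.042)]).ravel(), 'mean grey at tail/nose low', [int(g[int(v),int(u)]) if 0<=v<420 and 0<=u<560 else None for u,v in proj(c,[up(f,-.031,.042),up(f,-.033,.03),up(f,.035,.03)])])
# white index line on the bar: bright pixels near axis inside black disc
u0,v0=proj(c,[up(90,0,.042)])[0]; print('axis',u0,v0)
m=np.zeros_like(g); cv2.circle(m,(int(u0),int(v0)),28,255,-1)
b=((g>120)&(m>0)).astype(np.uint8); n,l,st,ce=cv2.connectedComponentsWithStats(b)
for i in range(1,n):
    if st[i,4]>15:
        P=np.argwhere(l==i)[:,::-1].astype(np.float32); vx,vy,x,y=cv2.fitLine(P,2,0,.01,.01).ravel(); ends=[[x-10*vx,y-10*vy],[x+10*vx,y+10*vy]]; 
        oo,d=ray(c,ends); N=np.array(R.from_euler('z',IY).apply([-.479,0,.878])); A=up(90,0,.042); X=oo+d*(((A-oo)@N)/(d@N))[:,None]; L=R.from_euler('z',-IY).apply(X[1]-X[0]); print(st[i],'bar angle',np.degrees(np.arctan2(L@[.878,0,.479],L[1])),'mid',np.array([x,y]))
E
```

```text
39.8 [np.float64(0.4939286485593079), np.float64(-0.2653499108414176), np.float64(0.2705122241368934), np.float64(19.563499639072063)] [-0.8 -0.9  0.2]
0 nose/tail top [249.7 153.4 245.3 239.3] mean grey at tail/nose low [180, 181, 133]
78 nose/tail top [287.4 198.6 214.  199.7] mean grey at tail/nose low [83, 53, 45]
90 nose/tail top [287.5 208.5 213.5 191.3] mean grey at tail/nose low [56, 53, 52]
100 nose/tail top [286.1 216.4 214.1 184.5] mean grey at tail/nose low [53, 47, 52]
axis 247.3084799745467 199.16741084991904
[230 172  14   7  46] bar angle 65.64978967950294 mid [237.4 174.8]
[251 198  24  10 116] bar angle 90.80627569553599 mid [262.7 202.1]
[220 201  43  27 643] bar angle 103.33916634148143 mid [238.6 214.5]
```

The handle is on at about 90.8°, with zero force. One last numeric check of the row and bystanders before handing in.

```bash
python3 - <<'E'
from h import *
np.set_printoptions(precision=4,suppress=True)
t=grab('top'); im=t['pixels']; g=cv2.cvtColor(im,cv2.COLOR_RGB2GRAY)
big=cv2.resize(g[85:310,140:225],None,fx=4,fy=4,interpolation=cv2.INTER_CUBIC)
ci=cv2.HoughCircles(big,cv2.HOUGH_GRADIENT,1,60,param1=120,param2=14,minRadius=30,maxRadius=46)
for x,y,r in ci[0]:
    q=np.array([[(x+.5)/4-.5+140,(y+.5)/4-.5+85]]); print('cap',q,r,onz(t,q,.155)[0])
o=cv2.cvtColor(cv2.imread('pics/top0.png'),cv2.COLOR_BGR2GRAY)
d=(cv2.absdiff(cv2.GaussianBlur(o,(3,3),0),cv2.GaussianBlur(g,(3,3),0))>35).astype(np.uint8)
n,l,st,ce=cv2.connectedComponentsWithStats(d)
for i in range(1,n):
    if st[i,4]>25: print('changed',st[i])
E
```

```text
cap [[168.  120.5]] 36.4 [0.7161 0.131  0.155 ]
cap [[172.5 168. ]] 38.7 [0.6156 0.1202 0.155 ]
cap [[175.5  211.75]] 38.7 [0.5253 0.1134 0.155 ]
cap [[175.75 259.  ]] 44.3 [0.4295 0.1128 0.155 ]
changed [ 360  150   52   76 1013]
changed [155 157  51  28 956]
changed [407 156  56  51 961]
changed [433 169   9   7  41]
changed [386 183  20  37  68]
changed [462 190  11  21 103]
changed [469 192  11  32 156]
changed [442 208  18  30 120]
changed [380 211   5  12  38]
changed [398 213  70 115 886]
changed [355 227  27  29 333]
changed [339 240  18  21 223]
changed [433 243  11  18  35]
changed [372 249  15   7  43]
changed [ 262  267  104  153 3755]
changed [ 351  339   53   81 1055]
```

```bash
python3 -c "
from workcell import manip
print(manip.hand_in())"
```

```text
the job is handed in; nothing more can be done
None
```

The handle was turned off, the fallen jar now stands upright in its gap, about 2 mm off the line of its neighbours by the last top-camera check, and the handle is back on at about 91° with no residual force; handed in at about 40 s, verdict not shown. Standing it up took a few sharp up-and-sideways jerks in mid-air to swing it down in the pads.

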